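Fetch the vial from behind the bottles and weigh it

TASK

On the reagent stand a small brown vial stands behind a front row of three tall things. Take the two front things that stand just in front of the vial, one on either side of it, and stand them upright in the steel tray; then stand the vial upright in the middle of the round pan of the balance. Last, put each of the two front things back upright on the very pad where it stood at the start, leaving the third front thing, the oil bottle and everything else where it is.

Things in the scene. Friction and masses are not known exactly. Their poses are not given: they have to be found in the camera images.
- bottle_mid (a point): square white stain bottle with ribbed screw cap, 42 x 42 x 104 mm tall, straight sided to about 80 mm, loose, one of the three front things. Origin of this point: on its upright axis, half-way up; z is up, x and y are square to its sides (grip 42 mm along x or y)
- jar_mid (a point): staining jar with a broad flat lid that is fixed on, body 50 mm (its x) x 60 mm (its y), 106 mm tall, body up to 88 mm, loose, one of the three front things. Origin of this point: on its upright axis, half-way up; z is up; grip the 50 mm along its x
- packet_mid (a point): slim white carton standing on end, 26 mm (its x) x 36 mm (its y) x 86 mm tall, loose, one of the three front things. Origin of this point: on its upright axis, half-way up; z is up; grip the 26 mm along its x
- vial_mid (a point): small round brown vial with a white cap, 23 mm across, 32 mm tall (cap 20 mm across, upper 10 mm), loose, about 20 g: the thing to fetch, on one of the two rear pads. Origin of this point: on its upright axis, half-way up; z is up
- oil_mid (a point): brown oil bottle with black dropper top, 31 mm across, 76 mm tall, loose, on the other rear pad; leave it alone. Origin of this point: on its upright axis, half-way up; z is up
- stand: low white reagent stand, fixed, 116 mm (x) x 226 mm (y), top 10 mm above the worktop, with round flush dark pads. Origin: centre of its underside; x points away from the robot. Front pads (58 mm across) at x = -22 mm, y = +75, 0 and -75 mm; rear pads (36 mm across) at x = +28 mm, y = +37.5 and -37.5 mm, so each rear pad lies behind the gap between two front pads. Things stand within 5 mm of the pad centres; which stands on which pad varies
- tray: pressed steel tray, fixed, 156 mm (its x) x 262 mm (its y, about in line with the robot's x), rim 21 mm high, floor 2 mm above the worktop, floor inside the rims 130 x 236 mm. Origin: centre of its underside. It lies left or right of the stand, the balance on the other side
- pan (a point): centre of the top face of the round steel pan (88 mm across, 40 mm above the worktop) of a small white bench balance, fixed; z is up. The balance body is 165 mm (x) x 122 mm (y), no higher than the pan; the pan does not move under load
- squeezer_mid (a point): slim white dropper bottle with pointed tip, 30 mm across, 100 mm tall, loose, standing behind and to the left of the stand; leave it alone. Origin of this point: on its upright axis, half-way up; z is up

How it is judged (in metres and radians):
On the way, in this order (a step that is already met when the one before it is completed fails the run):
1. the two front things nearest the vial stand upright in the tray (their centres over its floor), the third front thing and the vial are still in their places (distance of vial_mid from where it was at the start of the episode below 0.015 m and angle between vial_mid's own z axis and vertical below 0.15 rad and ((x of bottle_mid in the frame of tray between -0.062 and 0.062 m and y of bottle_mid in the frame of tray between -0.115 and 0.115 m and height (world z) of bottle_mid below 0.062 m and angle between bottle_mid's own z axis and vertical below 0.15 rad) or (distance of bottle_mid from where it was at the start of the episode below 0.015 m and angle between bottle_mid's own z axis and vertical below 0.15 rad)) and horizontal distance between each of bottle_mid, jar_mid, packet_mid and vial_mid above 0.1 m and ((x of jar_mid in the frame of tray between -0.062 and 0.062 m and y of jar_mid in the frame of tray between -0.115 and 0.115 m and height (world z) of jar_mid below 0.063 m and angle between jar_mid's own z axis and vertical below 0.15 rad) or (distance of jar_mid from where it was at the start of the episode below 0.015 m and angle between jar_mid's own z axis and vertical below 0.15 rad)) and ((x of packet_mid in the frame of tray between -0.062 and 0.062 m and y of packet_mid in the frame of tray between -0.115 and 0.115 m and height (world z) of packet_mid below 0.053 m and angle between packet_mid's own z axis and vertical below 0.15 rad) or (distance of packet_mid from where it was at the start of the episode below 0.015 m and angle between packet_mid's own z axis and vertical below 0.15 rad))), for 0.2 s.
2. the vial stands upright on the balance pan, within 15 mm of its centre, before either front thing is put back (horizontal distance between vial_mid and pan below 0.015 m and z of vial_mid in the frame of pan between 0.01 and 0.021 m and angle between vial_mid's own z axis and vertical below 0.15 rad and ((x of bottle_mid in the frame of tray between -0.062 and 0.062 m and y of bottle_mid in the frame of tray between -0.115 and 0.115 m and height (world z) of bottle_mid below 0.062 m and angle between bottle_mid's own z axis and vertical below 0.15 rad) or (distance of bottle_mid from where it was at the start of the episode below 0.015 m and angle between bottle_mid's own z axis and vertical below 0.15 rad)) and ((x of jar_mid in the frame of tray between -0.062 and 0.062 m and y of jar_mid in the frame of tray between -0.115 and 0.115 m and height (world z) of jar_mid below 0.063 m and angle between jar_mid's own z axis and vertical below 0.15 rad) or (distance of jar_mid from where it was at the start of the episode below 0.015 m and angle between jar_mid's own z axis and vertical below 0.15 rad)) and ((x of packet_mid in the frame of tray between -0.062 and 0.062 m and y of packet_mid in the frame of tray between -0.115 and 0.115 m and height (world z) of packet_mid below 0.053 m and angle between packet_mid's own z axis and vertical below 0.15 rad) or (distance of packet_mid from where it was at the start of the episode below 0.015 m and angle between packet_mid's own z axis and vertical below 0.15 rad)) and (((x of bottle_mid in the frame of tray between -0.062 and 0.062 m and y of bottle_mid in the frame of tray between -0.115 and 0.115 m and height (world z) of bottle_mid below 0.062 m and angle between bottle_mid's own z axis and vertical below 0.15 rad) and (x of jar_mid in the frame of tray between -0.062 and 0.062 m and y of jar_mid in the frame of tray between -0.115 and 0.115 m and height (world z) of jar_mid below 0.063 m and angle between jar_mid's own z axis and vertical below 0.15 rad)) or ((x of bottle_mid in the frame of tray between -0.062 and 0.062 m and y of bottle_mid in the frame of tray between -0.115 and 0.115 m and height (world z) of bottle_mid below 0.062 m and angle between bottle_mid's own z axis and vertical below 0.15 rad) and (x of packet_mid in the frame of tray between -0.062 and 0.062 m and y of packet_mid in the frame of tray between -0.115 and 0.115 m and height (world z) of packet_mid below 0.053 m and angle between packet_mid's own z axis and vertical below 0.15 rad)) or ((x of jar_mid in the frame of tray between -0.062 and 0.062 m and y of jar_mid in the frame of tray between -0.115 and 0.115 m and height (world z) of jar_mid below 0.063 m and angle between jar_mid's own z axis and vertical below 0.15 rad) and (x of packet_mid in the frame of tray between -0.062 and 0.062 m and y of packet_mid in the frame of tray between -0.115 and 0.115 m and height (world z) of packet_mid below 0.053 m and angle between packet_mid's own z axis and vertical below 0.15 rad)))), for 0.2 s.
At the end, for the whole second after the job is handed in: the vial stands upright on the balance pan within 15 mm of its centre; each of the three front things stands upright within 15 mm of where it stood at the start; all are released and at rest (horizontal distance between vial_mid and pan below 0.015 m and z of vial_mid in the frame of pan between 0.01 and 0.021 m and angle between each of vial_mid, bottle_mid, jar_mid, packet_mid's own z axis and vertical below 0.15 rad and distance of each of bottle_mid, jar_mid, packet_mid from where it was at the start of the episode below 0.015 m and linear speed of each of bottle, jar, packet, vial below 0.02 m/s); the robot touches nothing.
It fails at once if the oil bottle is moved by more than 15 mm (distance of oil_mid from where it was at the start of the episode above 0.015 m).
It fails at once if the slim dropper bottle is moved by more than 20 mm (distance of squeezer_mid from where it was at the start of the episode above 0.02 m).
It fails at once if all three front things are away from their places at once (the third must stay) (distance of each of bottle_mid, jar_mid, packet_mid from where it was at the start of the episode above 0.02 m).
It fails at once if a front thing or the vial is tipped by more than 0.6 rad (angle between any of bottle_mid, jar_mid, packet_mid, vial_mid's own z axis and vertical above 0.6 rad).
It also fails if it takes over 144 s, if anything falls off the work surface, if the arm or the gripper's body presses on something with over 40 N, if the wrist force passes 120 N, or if a joint passes its speed limit or range.

ROBOT

A 6-joint arm with a two-finger parallel gripper is mounted at the origin on a cart in front of the work surface, level with it; the furniture and walls round the work are solid. World frame = base frame: x ahead of the robot, y to its left, z up, the work surface at z = 0. Lengths are in mm, angles in rad, forces in N, time in s.
With the tool pointing down it reaches from about 350 to 775 mm from the base axis. Payload 7.3 kg.
Tool frame: the origin (TCP) lies at the very end of the fingers, on their centre line; the grasp point (between the pads) lies grip_point_offset behind it (grip_point_offset is the distance from the TCP to the grasp point, in mm); x points along the fingers, z is the direction in which the jaws open and shut, and the axes are right-handed (so a half turn about x gives the same grasp; the last joint's range is limited). The gripper opens to 92 mm and grips with 3 to 60 N. Pads are 19 mm wide; open, the fingers measure 130 mm over their backs; the gripper's body (75 mm by 190 mm) begins 47 mm behind the grasp point.
Start: joints at [-1.372, 0.342, 1.524, -0, 1.275, -0.146], TCP at [177.477, -494.112, 226.741] pointing down, gripper open.
Joint ranges: [-2.53, 2.53], [-0.77, 2.02], [0.04, 2.7], [-1, 4.14], [0.28, 2.66], [-3.11, 3.11]. Speed limits (rad/s): [2.57, 2.57, 3.14, 3.14, 3.14, 3.14].

INTERFACE

Orientations are given as [roll, pitch, yaw] about the fixed x, y, z axes, in that order (R = Rz(yaw) Ry(pitch) Rx(roll)).
In Python, from plant import * gives the robot as it stands.
- The arm moves only by the tool send_rows, never from a script. Its argument "series" is text: rows parted by semicolons, each of 5 numbers parted by spaces: the gripper's target within -1 to 1 (fully open at 1, half-way at 0, shut at -1), then the shift along the tool's x, y, z in units of 30 mm (1.0 is 30 mm), then the turn about the tool's x in units of 5 degrees (1.0 is 5 degrees). A call has 1 to 8 rows; each row is the pose to reach, as a shift and turn from the pose commanded when the call began, along the tool's axes at that moment; what a row does not reach only later rows make up. A row lasts 1/8 s, in which the tool goes at most 62.5 mm and 10.7 degrees, less where a joint would pass 70% of its speed; a pose out of reach is approached as far as the arm can. A call with a gripper value outside its range is refused whole. The fingers move at their own pace and stop on an object; the grip force is fixed at half the most. Time passes only in rows, so rows that repeat a pose let the fingers close. It gives the time, the measured TCP pose, the force and the opening at its end, in the units of the state.
- get_obs(): the state, without advancing time (a new reading comes with each control period).
- capture(name): name is "scene" or "side" or "wrist"; returns a dict with "pixels" (384x512x3 uint8, red, green, blue), "mtx" (3x3 intrinsics, pixels), "R" (3x3) and "t" (3): a world point X has camera coordinates R X + t. Camera axes: x right, y down, z forward; pixel columns grow to the right and rows downward; lengths in mm; the calibration is good to about 2 mm. A picture is of the moment at which its call begins. There is no depth.
- close_job(): hands the job in, once; it reports no verdict.
Trained networks look in a picture, given as the dict that the camera call returned (one of the last four; its "shot" number tells which), for a name from the list of things; names that differ only in an ending like _2 or _b are one class to them, and where a whole thing is asked for, a point or a joint stands for the part that bears it (a point fixed in the world has none). Each returns a list of dicts, best first, with "score" (0 to 1); they miss things now and then, are a little off and sometimes report something else, mostly with a low value. They report only what shows in the picture. A call takes as long as a camera call.
- cut_out(picture, thing): "pixels" (384x512 bool, what is visible of it).
- place_of(picture, thing): "point" ([x, y, z] in mm, in world coordinates, good to about 4 mm: a listed point, or the origin of a listed thing).
The state is a dict: "time": time; "joint_positions": joint angles; "dq": joint speeds; "tau": joint torques, N m; "tool_pos": TCP position; "tcp_rot": TCP orientation; "contact_force": force on the tool from outside, world axes, zero at the start; "moment": the same for the moment, N m; "grip_width": finger opening in mm.
Only numpy, scipy, OpenCV 4.12 (cv2) and the standard library are available. Lean on these libraries where they do the work, as an engineer would, in place of code of your own. Each camera call takes 0.05 s, during which the arm holds its last target.

## Working session

There is one attempt and no reset: what is moved stays moved. The work goes in short steps, Python scripts to look and compute and a tool call to move; the robot and the scene stay as the last step left them, time stands still between calls to the robot, and variables do not carry over. Pictures are saved under pics/ and viewed, and the job is handed in when it is done.

Besides the shell and the picture viewer there is one more tool, called as name(argument=value, ...), one argument or row to a line, values as JSON. send_rows: Moves the arm, as the interface text tells. Its arguments: {"type":"object","properties":{"series":{"type":"string"}},"required":["series"]}

```bash
ls; mkdir -p pics; cat > h.py <<'E'
from plant import *
import numpy as np, cv2
def snap(cam,name):
    p=capture(cam); cv2.imwrite(f'pics/{name}.png',cv2.cvtColor(p['pixels'],cv2.COLOR_RGB2BGR)); return p
def proj(p,X):
    c=p['R']@np.array(X,float)+np.array(p['t']).ravel(); u=p['mtx']@c; return u[:2]/u[2]
E
python3 - <<'E'
from h import *
o=get_obs()
for k,v in o.items(): print(k,np.round(v,3))
for cam in ('scene','side'):
    p=snap(cam,cam+'0')
    print(cam, np.round(-p['R'].T@np.array(p['t']).ravel()))
    for n in ('bottle_mid','jar_mid','packet_mid','vial_mid','oil_mid','stand','tray','pan','squeezer_mid'):
        for r in place_of(p,n)[:2]: print(n,np.round(r['point'],1),round(r['score'],2))
E
```

```text
pics
time 0.0
joint_positions [-1.372  0.343  1.525 -0.     1.275 -0.146]
dq [-0.001  0.001  0.    -0.001  0.001  0.001]
tau [-1.0000e-03 -4.3125e+01 -2.4422e+01  7.2000e-02  5.6000e-02 -0.0000e+00]
tool_pos [ 177.398 -493.677  226.02 ]
tcp_rot [2.999 1.569 1.773]
contact_force [ 0.321  0.089 -0.053]
moment [-0.076 -0.077  0.003]
grip_width 91.629
scene [ -0. 948. 732.]
bottle_mid [475.8 -13.8  64.5] 0.65
jar_mid [478.6  61.1  65.8] 0.69
packet_mid [478.3 -88.7  51.4] 0.47
vial_mid [475.  -18.   60.9] 0.4
oil_mid [523.1  24.6  45.3] 0.44
stand [496.2 -17.9   3.9] 0.63
tray [ 470.7 -291.1    1.3] 0.81
pan [461.5 299.9  41.3] 0.79
squeezer_mid [628.9 129.3  46. ] 0.83
side [ 435. -788.  489.]
bottle_mid [476.5 -16.5  64.7] 0.72
jar_mid [473.8  59.2  64.8] 0.81
packet_mid [479.6 -91.3  52.4] 0.76
vial_mid [530.3 -53.8  23.9] 0.48
oil_mid [527.7  23.9  50.6] 0.61
stand [478.4 -89.2  55.7] 0.74
stand [500.6 -19.4   2.4] 0.66
tray [ 464.3 -290.     1.1] 0.83
tray [526.1  22.7  50. ] 0.44
pan [459.8 296.8  42.7] 0.68
pan [621.5 135.   41.5] 0.44
squeezer_mid [623.  133.6  43.3] 0.63
```

View pics/scene0.png

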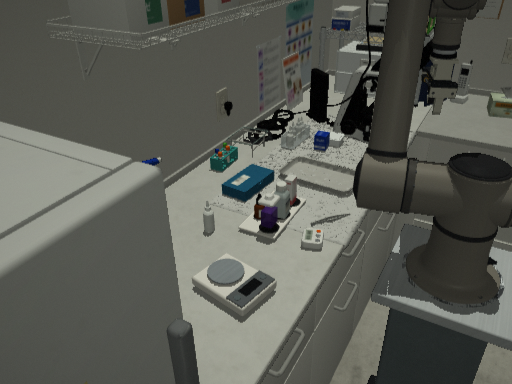

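View pics/side0.png

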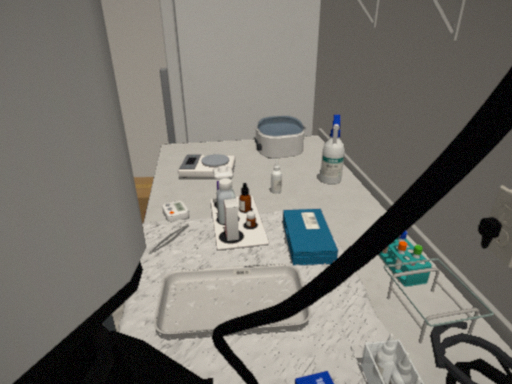

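```bash
cat >> h.py <<'E'
from scipy.spatial.transform import Rotation as Ro
def toolR(o=None):
    o=o or get_obs(); return Ro.from_euler('xyz',o['tcp_rot']).as_matrix()
def zyaw(o=None):
    z=toolR(o)[:,2]; return np.degrees(np.arctan2(z[1],z[0]))
def need(target,yaw=None):
    """target TCP world mm; yaw=desired heading of tool z (deg, mod 180)"""
    o=get_obs();R=toolR(o)
    d=R.T@(np.array(target,float)-o['tool_pos'])/30
    a=0
    if yaw is not None:
        # turn about tool x (pointing down): world yaw change = -angle
        a=-(((yaw-zyaw(o))+90)%180-90)
    print('pos',np.round(o['tool_pos'],1),'zyaw',round(zyaw(o),2),'rows xyz',np.round(d,3),'turn',round(a/5,3),'joints',np.round(o['joint_positions'],2),'t',o['time'],'w',o['grip_width'])
E
python3 - <<'E'
from h import *
import plant
print([n for n in dir(plant) if not n.startswith('_')]); print(getattr(plant,'grip_point_offset',None))
print(np.round(toolR(),3),zyaw())
need([420,-50,250],0)
p=snap('wrist','w0')
print(np.round(-p['R'].T@np.array(p['t']).ravel()),np.round(p['R'],2),p['mtx'])
for c in ('scene','side'):
    q=capture(c)
    X=proj(q,[500,-20,40]);print(X)
    h=60 if c=='scene' else 70
    x,y=np.round(X).astype(int)
    im=cv2.resize(cv2.cvtColor(q['pixels'],cv2.COLOR_RGB2BGR)[y-h:y+h,x-h:x+h],(600,600),interpolation=cv2.INTER_CUBIC); cv2.imwrite(f'pics/z_{c}.png',im)
E
```

```text
['Unreachable', 'capture', 'close_job', 'cut_out', 'get_obs', 'grip_point_offset', 'place_of']
18.8
[[ 0.     0.941  0.338]
 [-0.     0.338 -0.941]
 [-1.    -0.     0.   ]] -70.2455310854662
pos [ 177.5 -494.1  226.8] zyaw -70.25 rows xyz [ -0.776  12.612 -11.2  ] turn -14.049 joints [-1.37  0.34  1.52  0.    1.28 -0.15] t 1.0 w 91.91488791512293
[ 244. -470.  387.] [[ 0.34 -0.94  0.  ]
 [-0.91 -0.33  0.26]
 [-0.25 -0.09 -0.97]] [[293.50512604   0.         257.2165094 ]
 [  0.         293.50512604 191.59767863]
 [  0.           0.           1.        ]]
[273.93493263 201.65861159]
[236.76268808 208.08476887]
```

View pics/z_side.png

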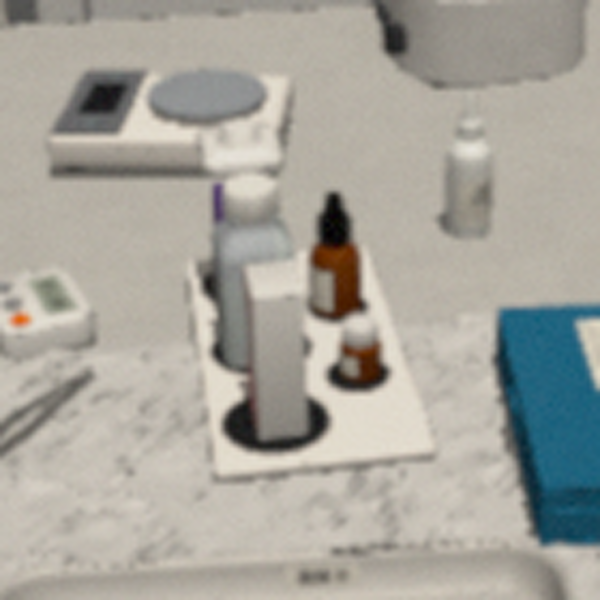

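View pics/w0.png

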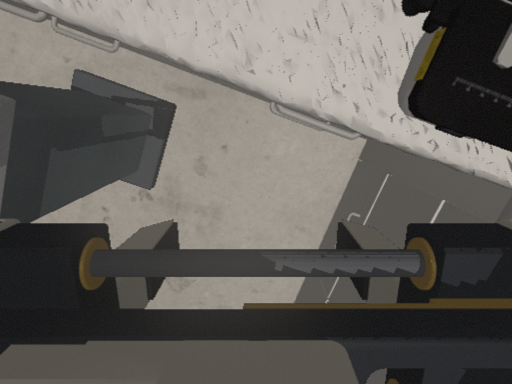

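```bash
python3 - <<'E'
from h import *
need([480,-40,300],0)
E
```

```text
pos [ 177.5 -494.1  226.7] zyaw -70.25 rows xyz [ -2.444  14.607 -10.838] turn -14.049 joints [-1.37  0.34  1.52 -0.    1.28 -0.15] t 1.15 w 91.68216821088645
```

send_rows(
  series="1 -0.5 1.8 -1.3 -2; 1 -1 3.6 -2.7 -4; 1 -1.5 5.5 -4 -6; 1 -2 7.3 -5.4 -8; 1 -2.4 9.1 -6.8 -10; 1 -2.4 11 -8.1 -12; 1 -2.4 12.8 -9.5 -14; 1 -2.44 14.6 -10.84 -14.05",
)

```text
time: 2.15
tool_pos: [451.6, -82.1, 299.2]
tcp_rot: [-0.573, 1.57, -0.571]
contact_force: [1.2, 0.0, -0.3]
grip_width: 91.8
```

```bash
python3 - <<'E'
from h import *
need([480,-40,300],0)
p=snap('wrist','w1')
for n in ('bottle_mid','jar_mid','packet_mid','vial_mid','oil_mid','stand','tray'):
    for r in place_of(p,n)[:2]: print(n,np.round(r['point'],1),round(r['score'],2))
E
```

```text
pos [451.6 -82.1 299.2] zyaw 0.12 rows xyz [-0.025  1.401  0.949] turn 0.024 joints [-0.35  0.17  1.56 -0.    1.41 -0.35] t 2.15 w 91.75313686172655
bottle_mid [474.2 -13.4  61.1] 0.85
bottle_mid [480.1 -90.8  53. ] 0.57
packet_mid [477.  -90.9  50.2] 0.61
vial_mid [529.6 -51.2  29.2] 0.55
stand [494.5 -16.8  -3.2] 0.9
tray [ 465.4 -288.9    3.4] 0.82
```

View pics/w1.png

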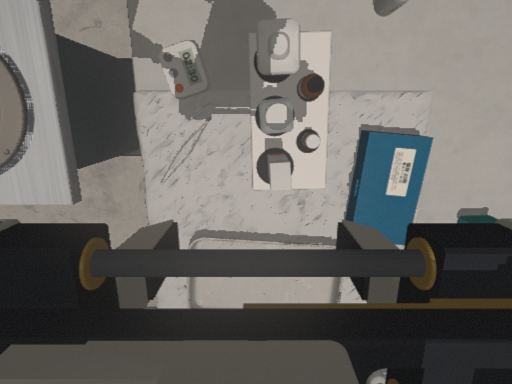

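send_rows(
  series="1 0 0.7 0.9 0; 1 0 1.4 0.9 0; 1 0 1.4 0.9 0",
)

```text
time: 2.92
tool_pos: [477.5, -42.4, 298.8]
tcp_rot: [-2.722, 1.571, -2.722]
contact_force: [0.2, -0.2, 0.8]
grip_width: 91.5
```

```bash
cat >> h.py <<'E'
def box(p,im,c,sx,sy,z0,z1,yaw,col):
    a=np.radians(yaw);ca,sa=np.cos(a),np.sin(a)
    for z in (z0,z1):
        P=[proj(p,[c[0]+ca*x-sa*y,c[1]+sa*x+ca*y,z]) for x,y in ((-sx/2,-sy/2),(sx/2,-sy/2),(sx/2,sy/2),(-sx/2,sy/2))]
        cv2.polylines(im,[np.round(np.array(P)*16).astype(int)],True,col,1,cv2.LINE_AA,4)
def circ(p,im,c,d,z,col):
    P=[proj(p,[c[0]+d/2*np.cos(t),c[1]+d/2*np.sin(t),z]) for t in np.linspace(0,6.28,40)]
    cv2.polylines(im,[np.round(np.array(P)*16).astype(int)],True,col,1,cv2.LINE_AA,4)
def scale(p,k):
    q=dict(p); S=np.diag([k,k,1.]); q['mtx']=S@p['mtx']; return q
E
cat > ov.py <<'E'
from h import *
import sys
cam=sys.argv[1]; name=sys.argv[2]; k=4
p=capture(cam); 
for n in ('bottle_mid','jar_mid','packet_mid','vial_mid','oil_mid','stand'):
    for r in place_of(p,n)[:1]: print(n,np.round(r['point'],1),round(r['score'],2))
q=scale(p,k); im=cv2.resize(cv2.cvtColor(p['pixels'],cv2.COLOR_RGB2BGR),None,fx=k,fy=k,interpolation=cv2.INTER_CUBIC)
st=(497,-17.5); ys=0
box(q,im,st,116,226,0,10,ys,(0,255,255))
box(q,im,(476,-14),42,42,10,90,ys,(0,0,255)); circ(q,im,(476,-14),30,114,(0,0,255))
box(q,im,(478,-90.5),26,36,10,96,ys,(0,255,0))
circ(q,im,(530,-53),20,42,(255,0,255)); circ(q,im,(530,-53),23,10,(255,0,255))
circ(q,im,(525,24),31,10,(255,0,0))
for x,y,d in ((-22,75,58),(-22,0,58),(-22,-75,58),(28,37.5,36),(28,-37.5,36)): circ(q,im,(st[0]+x,st[1]+y),d,10,(255,255,0))
c=np.round(proj(q,[490,-40,40])).astype(int); w,h=400,300
x0=max(c[0]-w,0);y0=max(c[1]-h,0)
cv2.imwrite(f'pics/{name}.png',im[y0:y0+2*h,x0:x0+2*w])
need([480,-40,300],0)
E
python3 ov.py wrist o1; python3 ov.py side o2
```

```text
bottle_mid [476.8 -15.5  61.3] 0.74
packet_mid [477.5 -92.3  50.3] 0.56
vial_mid [530.  -49.9  29.2] 0.63
oil_mid [523.6  21.8  48.9] 0.89
stand [494.4 -16.7  -0.9] 0.6
pos [477.6 -42.6 298.9] zyaw -0.06 rows xyz [-0.037  0.088  0.08 ] turn -0.012 joints [-0.25  0.21  1.51 -0.    1.42 -0.25] t 3.275 w 92.07643349269412
bottle_mid [473.4 -16.7  63.9] 0.95
jar_mid [472.3  61.2  65.2] 0.64
packet_mid [480.  -90.4  53.5] 0.88
vial_mid [529.6 -52.3  28.4] 0.57
oil_mid [525.1  22.   50.1] 0.65
stand [ 5.014e+02 -2.230e+01  2.000e-01] 0.97
pos [477.7 -42.  298.8] zyaw 0.0 rows xyz [-0.039  0.066  0.076] turn 0.001 joints [-0.25  0.21  1.51 -0.    1.42 -0.25] t 3.625 w 91.84446129352237
```

View pics/o1.png

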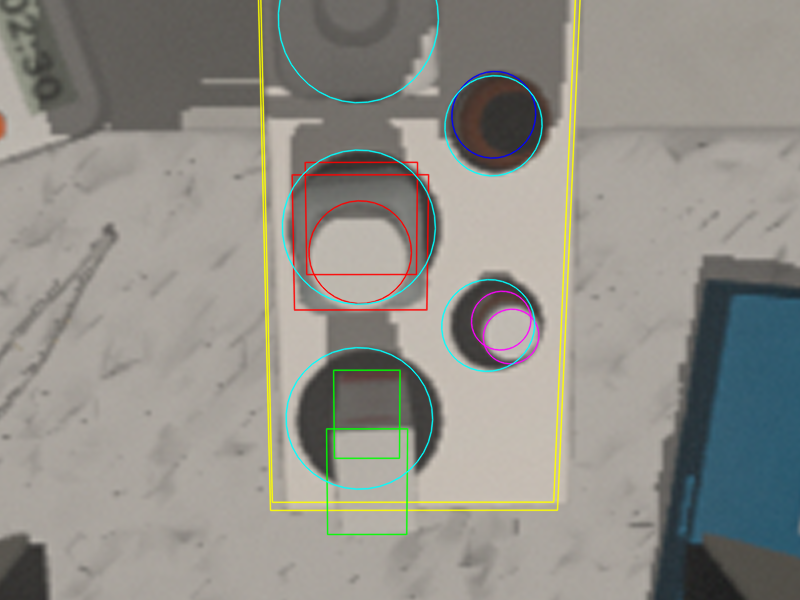

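View pics/o2.png

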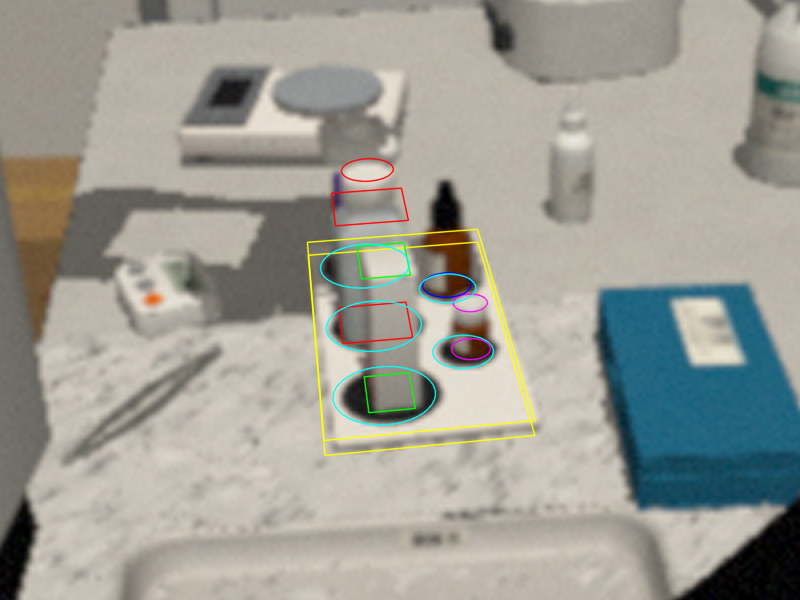

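send_rows(
  series="0.4 1.5 -0.8 0.03 0; 0.4 3 -1.62 0.05 0; 0.4 4.5 -1.62 0.05 0; 0.4 5.5 -1.62 0.05 0; 0.4 5.5 -1.62 0.05 0; 0.4 5.5 -1.62 0.05 0; 0.4 5.5 -1.62 0.05 0",
)

```text
time: 4.5
tool_pos: [480.2, -90.8, 135.4]
tcp_rot: [-0.366, 1.568, -0.366]
contact_force: [0.3, -0.4, -0.3]
grip_width: 64.3
```

```bash
python3 - <<'E'
from h import *
need([479,-91,53],0)
p=snap('wrist','w2'); p=snap('side','s2')
E
```

```text
pos [480.2 -90.8 135.4] zyaw 0.02 rows xyz [ 2.745 -0.004 -0.049] turn 0.004 joints [-0.34  0.37  1.76 -0.    1.01 -0.34] t 4.5 w 64.29876559554592
```

View pics/w2.png

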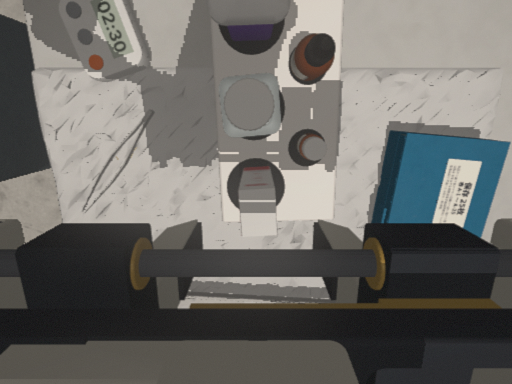

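View pics/s2.png

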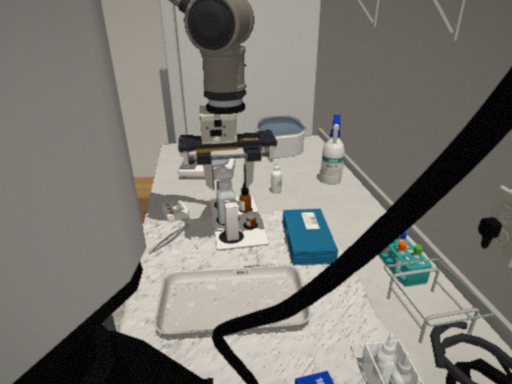

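send_rows(
  series="0.4 1.4 0 -0.04 0; 0.4 2.5 0 -0.04 0; 0.4 2.75 0 -0.04 0; 0.4 2.75 0 -0.04 0; 0 2.75 0 -0.04 0; -0.4 2.75 0 -0.04 0; -1 2.75 0 -0.04 0; -1 2.75 0 -0.04 0",
)

```text
time: 5.6
tool_pos: [478.2, -90.6, 51.6]
tcp_rot: [-0.494, 1.57, -0.494]
contact_force: [0.8, -0.2, -0.1]
grip_width: 28.4
```

send_rows(
  series="-1 0 0 0 0; -1 0 0 0 0",
)

```text
time: 5.85
tool_pos: [478.1, -90.6, 51.5]
tcp_rot: [-0.597, 1.57, -0.597]
contact_force: [-0.7, 0.7, 2.0]
grip_width: 26.0
```

```bash
python3 - <<'E'
from h import *
need([479,-91,53],0)
p=snap('side','s3'); p=snap('wrist','w3')
E
```

```text
pos [478.1 -90.6  51.5] zyaw 0.0 rows xyz [-0.05  -0.012  0.029] turn 0.0 joints [-0.34  0.5   1.85 -0.    0.8  -0.34] t 5.85 w 25.98457624631011
```

View pics/w3.png

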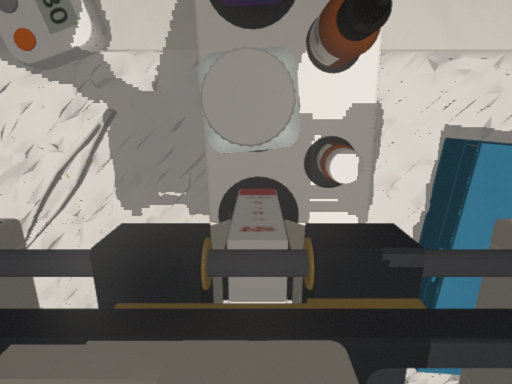

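send_rows(
  series="-1 -0.6 0 0 0; -1 -1.6 0 0 0; -1 -2.2 -1.2 -0.4 0; -1 -2.2 -2.6 -0.9 0; -1 -2.2 -4 -1.4 0; -1 -2.2 -5.3 -1.8 0; -1 -2.2 -6.65 -2.27 0; -1 -2.2 -6.65 -2.27 0",
)

```text
time: 6.95
tool_pos: [409.0, -292.4, 117.0]
tcp_rot: [-1.908, 1.57, -1.912]
contact_force: [0.7, 0.8, 0.2]
grip_width: 25.6
```

send_rows(
  series="-1 0 0 0 0; -1 0 0 0 0",
)

```text
time: 7.2
tool_pos: [410.2, -289.0, 117.2]
tcp_rot: [2.171, 1.57, 2.173]
contact_force: [-0.3, 0.5, -1.2]
grip_width: 25.8
```

```bash
python3 - <<'E'
from h import *
need([410,-290,44.5],0)
p=snap('side','s4'); 
for n in ('packet_mid','tray','bottle_mid','vial_mid'):
    for r in place_of(p,n)[:1]: print(n,np.round(r['point'],1),round(r['score'],2))
E
```

```text
pos [ 410.2 -289.   117.2] zyaw 0.08 rows xyz [ 2.425 -0.035 -0.006] turn 0.016 joints [-0.77  0.42  1.74  0.    0.98 -0.77] t 7.2 w 25.758423578045917
packet_mid [ 409.2 -291.8  119.9] 0.64
tray [ 464.3 -288.6    0.6] 0.95
bottle_mid [473.4 -15.3  65.3] 0.58
vial_mid [ 462.6 -290.    -1.1] 0.63
```

View pics/s4.png

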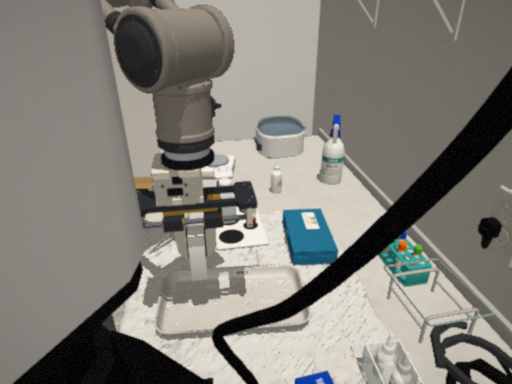

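send_rows(
  series="-1 1.2 -0.03 0 0; -1 2 -0.03 0 0; -1 2.3 -0.03 0 0; -1 2.44 -0.03 0 0; -1 2.44 -0.03 0 0; -1 2.44 -0.03 0 0; -0.2 2.44 -0.03 0 0; 0 2.44 -0.03 0 0",
)

```text
time: 8.45
tool_pos: [410.1, -291.1, 44.5]
tcp_rot: [-0.808, 1.57, -0.808]
contact_force: [-0.1, 0.4, -0.6]
grip_width: 41.3
```

send_rows(
  series="0 0 0 0 0; 0 -0.5 0 0 0; 0 -1.8 0 0 0; 0.2 -3.5 0 0 0; 0.4 -4 0 0 0; 0.4 -4 0 0 0",
)

```text
time: 9.2
tool_pos: [410.6, -291.5, 166.2]
tcp_rot: [-0.785, 1.567, -0.784]
contact_force: [-0.3, 0.2, 0.6]
grip_width: 63.5
```

```bash
python3 - <<'E'
from h import *
need([476,-15.5,160],0)
p=snap('side','s5'); 
for n in ('packet_mid','tray','bottle_mid','vial_mid'):
    for r in place_of(p,n)[:1]: print(n,np.round(r['point'],1),round(r['score'],2))
E
```

```text
pos [ 410.6 -291.5  166.2] zyaw 0.01 rows xyz [0.187 9.2   2.182] turn 0.002 joints [-0.77  0.36  1.68 -0.    1.1  -0.77] t 9.2 w 63.51087044374512
packet_mid [ 406.  -292.    45.7] 0.7
tray [ 4.635e+02 -2.902e+02 -1.000e-01] 0.84
bottle_mid [476.  -17.3  62.8] 0.65
vial_mid [528.1 -55.2  27.8] 0.55
```

View pics/s5.png

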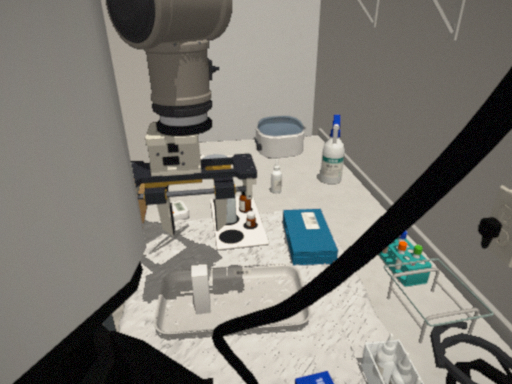

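send_rows(
  series="0.5 0 1.8 0.4 0; 0.5 0 3.6 0.85 0; 0.5 0 5.5 1.3 0; 0.5 0 7.3 1.75 0; 0.5 0 9.2 2.18 0; 0.5 0 9.2 2.18 0; 0.5 0 9.2 2.18 0; 0.5 0 9.2 2.18 0",
)

```text
time: 10.45
tool_pos: [475.1, -16.2, 163.8]
tcp_rot: [-2.855, 1.57, -2.857]
contact_force: [0.2, -0.3, -0.5]
grip_width: 69.0
```

```bash
python3 - <<'E'
from h import *
need([476,-15.5,56],0)
p=snap('wrist','w6')
for n in ('bottle_mid','vial_mid'):
    for r in place_of(p,n)[:1]: print(n,np.round(r['point'],1),round(r['score'],2))
E
```

```text
pos [475.1 -16.2 163.8] zyaw -0.1 rows xyz [3.594 0.025 0.033] turn -0.02 joints [-0.2   0.32  1.75 -0.    1.07 -0.19] t 10.45 w 69.02949814279404
bottle_mid [476.7 -11.3  61.7] 0.76
vial_mid [528.2 -54.6  24.8] 0.93
```

View pics/w6.png

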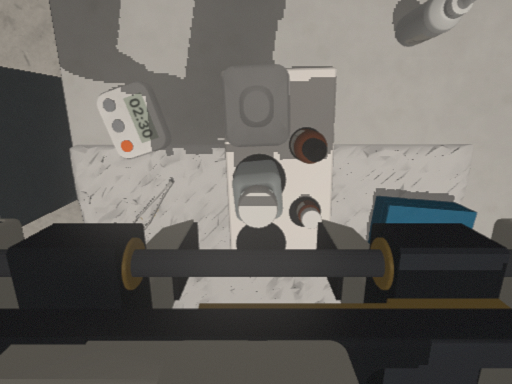

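send_rows(
  series="0.5 1.5 0.04 0.03 0; 0.5 2.8 0.04 0.03 0; 0.5 3.4 0.04 0.03 0; 0.5 3.6 0.04 0.03 0; 0.5 3.6 0.04 0.03 0; 0.2 3.6 0.04 0.03 0; -0.2 3.6 0.04 0.03 0; -1 3.6 0.04 0.03 0",
)

```text
time: 11.6
tool_pos: [476.4, -13.8, 56.6]
tcp_rot: [-0.307, 1.57, -0.307]
contact_force: [-0.5, 0.1, 0.4]
grip_width: 43.7
```

send_rows(
  series="-1 0 0 0 0; -1 0 0 0 0; -1 0 0 0 0",
)

```text
time: 11.98
tool_pos: [476.4, -13.8, 56.5]
tcp_rot: [-0.281, 1.57, -0.281]
contact_force: [-0.4, -0.0, 4.8]
grip_width: 42.3
```

```bash
python3 - <<'E'
from h import *
need([525,-290,48],0)
p=snap('wrist','w7')
E
```

```text
pos [476.4 -13.8  56.5] zyaw 0.01 rows xyz [ 0.285 -9.208  1.619] turn 0.002 joints [-0.19  0.47  1.87 -0.    0.8  -0.19] t 11.975 w 42.30523896915923
```

View pics/w7.png

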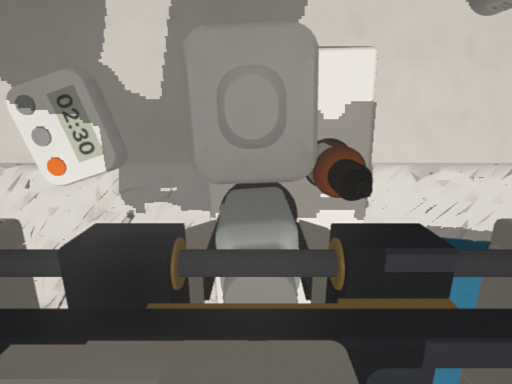

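send_rows(
  series="-1 -0.6 0 0 0; -1 -1.6 0 0 0; -1 -2.2 0 0 0; -1 -2.2 -1.8 0.35 0; -1 -2.2 -3.6 0.7 0; -1 -2.2 -5.5 1.05 0; -1 -2.2 -7.3 1.4 0; -1 -2.2 -9.2 1.62 0",
)

```text
time: 13.02
tool_pos: [524.9, -291.3, 121.6]
tcp_rot: [2.273, 1.57, 2.274]
contact_force: [0.6, 0.2, -0.8]
grip_width: 41.9
```

send_rows(
  series="-1 0 0 0 0; -1 0 0 0 0; -1 0 0 0 0",
)

```text
time: 13.4
tool_pos: [524.7, -288.3, 122.0]
tcp_rot: [2.397, 1.57, 2.398]
contact_force: [-0.3, 0.4, -0.8]
grip_width: 42.5
```

```bash
python3 - <<'E'
from h import *
need([525,-290,49],0)
p=snap('side','s8')
for n in ('bottle_mid','packet_mid','vial_mid','jar_mid'):
    for r in place_of(p,n)[:1]: print(n,np.round(r['point'],1),round(r['score'],2))
E
```

```text
pos [ 524.7 -288.3  122. ] zyaw 0.08 rows xyz [ 2.432 -0.058  0.011] turn 0.017 joints [-0.63  0.57  1.45  0.    1.12 -0.63] t 13.4 w 42.50893594277138
bottle_mid [ 521.4 -286.3  129.5] 0.73
packet_mid [ 410.9 -290.3   45.4] 0.93
jar_mid [474.5  59.4  66. ] 0.56
```

View pics/s8.png

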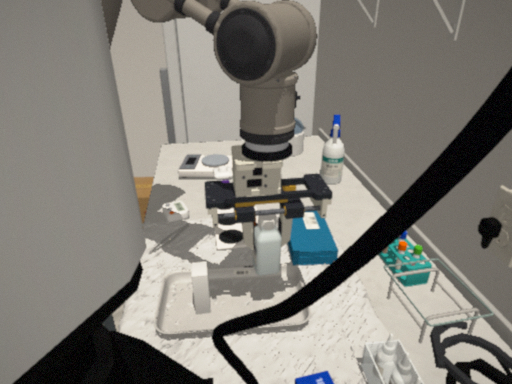

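send_rows(
  series="-1 1.2 -0.03 0 0; -1 2 -0.03 0 0; -1 2.3 -0.03 0 0; -1 2.44 -0.03 0 0; -1 2.44 -0.03 0 0; -1 2.44 -0.03 0 0; 0 2.44 -0.03 0 0; 0.3 2.44 -0.03 0 0",
)

```text
time: 14.65
tool_pos: [525.1, -290.8, 49.4]
tcp_rot: [-0.683, 1.57, -0.683]
contact_force: [-0.0, -0.1, -0.0]
grip_width: 51.9
```

send_rows(
  series="0.3 0 0 0 0; 0.3 -0.4 0 0 0; 0.3 -1.5 0 0 0; 0.3 -3 0 0 0; 0.3 -4 0 0 0; 0.3 -4 0 0 0",
)

```text
time: 15.4
tool_pos: [526.2, -291.6, 172.6]
tcp_rot: [-0.638, 1.564, -0.638]
contact_force: [0.1, 0.6, -0.2]
grip_width: 59.5
```

```bash
python3 - <<'E'
from h import *
need([530,-53,120],0)
p=snap('side','s9')
for n in ('bottle_mid','packet_mid','vial_mid','jar_mid'):
    for r in place_of(p,n)[:1]: print(n,np.round(r['point'],1),round(r['score'],2))
E
```

```text
pos [ 526.2 -291.6  172.6] zyaw 0.01 rows xyz [1.723 7.96  0.119] turn 0.001 joints [-0.63  0.52  1.39 -0.    1.22 -0.63] t 15.4 w 59.5076751554239
bottle_mid [ 522.  -291.5   53.5] 0.56
packet_mid [ 408.8 -293.    47.5] 0.84
vial_mid [530.6 -54.7  26.6] 0.56
```

View pics/s9.png

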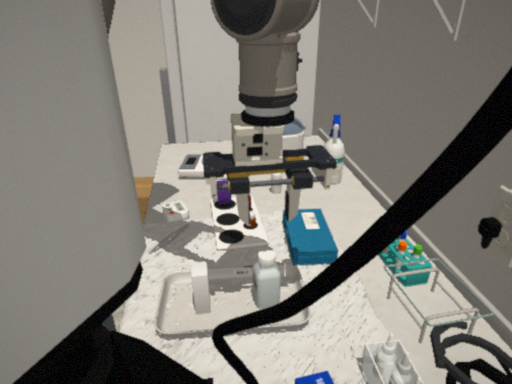

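send_rows(
  series="0.1 0 1.8 0 0; 0.1 0 3.6 0.03 0; 0.1 0 5.4 0.06 0; 0.1 0 7 0.1 0; 0.1 0.5 7.96 0.12 0; 0.1 0.8 7.96 0.12 0; 0.1 0.8 7.96 0.12 0; 0.1 0.8 7.96 0.12 0",
)

```text
time: 16.65
tool_pos: [528.6, -53.1, 145.0]
tcp_rot: [-1.368, 1.57, -1.369]
contact_force: [0.2, 0.6, 0.8]
grip_width: 50.6
```

```bash
python3 - <<'E'
from h import *
need([530,-53,12],0)
p=snap('wrist','w10')
for n in ('bottle_mid','vial_mid'):
    for r in place_of(p,n)[:1]: print(n,np.round(r['point'],1),round(r['score'],2))
E
```

```text
pos [528.6 -53.1 145. ] zyaw -0.08 rows xyz [4.432e+00 4.000e-03 4.500e-02] turn -0.015 joints [-0.24  0.43  1.63 -0.    1.08 -0.24] t 16.65 w 50.565108543678065
vial_mid [528.2 -48.6  27.4] 0.96
```

View pics/w10.png

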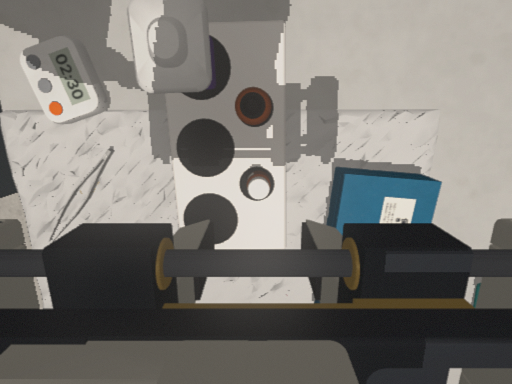

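```bash
cat >> h.py <<'E'
def back(p,uv,z):
    d=p['R'].T@np.linalg.inv(p['mtx'])@np.array([*uv,1.]); c=-p['R'].T@np.array(p['t']).ravel()
    return c+d*(z-c[2])/d[2]
E
python3 - <<'E'
from h import *
p=capture('wrist')
print(back(p,(259,187.5),42), back(p,(254,178),26))
m=cut_out(p,'vial_mid')
if m: ys,xs=np.nonzero(m[0]['pixels']); print(xs.mean(),ys.mean(),xs.min(),xs.max(),ys.min(),ys.max())
im=cv2.cvtColor(p['pixels'],cv2.COLOR_RGB2BGR)[140:230,190:330]; im=cv2.resize(im,None,fx=5,fy=5,interpolation=cv2.INTER_CUBIC)
q=scale(p,5)
q['mtx'][0,2]-=950;q['mtx'][1,2]-=700
circ(q,im,(529,-52),20,42,(255,0,255));circ(q,im,(529,-52),23,10,(255,0,255));circ(q,im,(529,-52),23,32,(0,255,0))
cv2.imwrite('pics/z10.png',im)
E
```

```text
[530.24619886 -49.70204271  42.        ] [525.47080447 -44.25011383  26.        ]
258.10567514677103 184.58904109589042 247 269 171 198
```

View pics/z10.png

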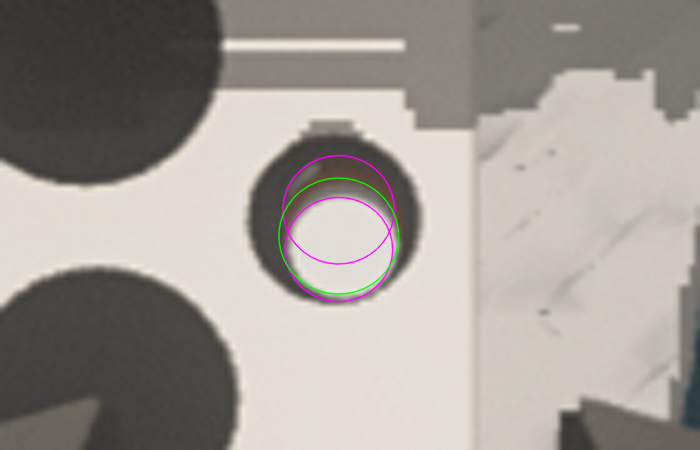

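send_rows(
  series="0.1 1.5 0.07 0.03 0; 0.1 3 0.07 0.03 0; 0.1 3.8 0.07 0.03 0; 0.1 4.2 0.07 0.03 0; 0.1 4.4 0.07 0.03 0; 0.1 4.4 0.07 0.03 0; 0.1 4.4 0.07 0.03 0",
)

```text
time: 17.77
tool_pos: [530.0, -49.9, 13.9]
tcp_rot: [-0.267, 1.569, -0.267]
contact_force: [0.1, 1.3, -0.6]
grip_width: 50.6
```

```bash
python3 - <<'E'
from h import *
need([529.5,-51,13],0)
p=snap('wrist','w11')
p=capture('side'); c=np.round(proj(p,[520,-50,40])).astype(int)
im=cv2.cvtColor(p['pixels'],cv2.COLOR_RGB2BGR)[c[1]-50:c[1]+50,c[0]-60:c[0]+60]; cv2.imwrite('pics/z11.png',cv2.resize(im,None,fx=6,fy=6,interpolation=cv2.INTER_CUBIC))
E
```

```text
pos [530.  -49.9  13.9] zyaw 0.0 rows xyz [ 0.029 -0.036 -0.017] turn 0.001 joints [-0.24  0.62  1.75 -0.    0.77 -0.24] t 17.775 w 50.57848741718123
```

View pics/w11.png

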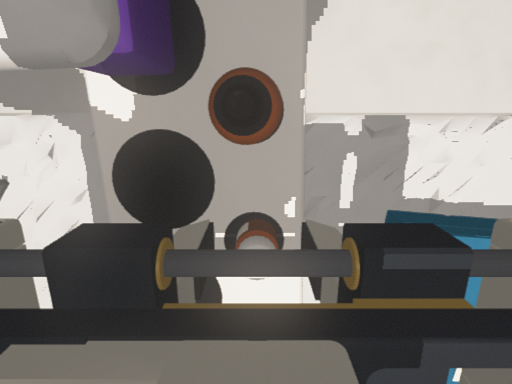

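View pics/z11.png

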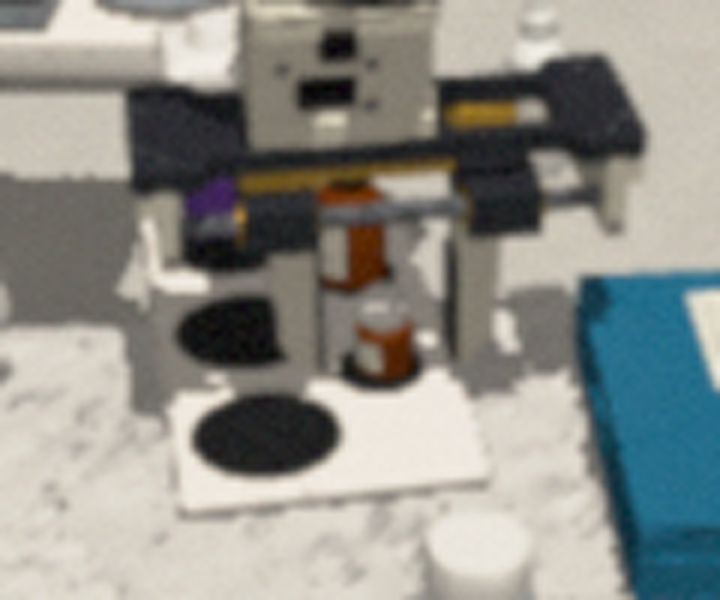

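send_rows(
  series="0.1 0 -0.05 0 0; -0.2 0 -0.05 0 0; -0.5 0 -0.05 0 0; -1 0 -0.05 0 0; -1 0 -0.05 0 0; -1 0 -0.05 0 0; -1 0 -0.05 0 0",
)

```text
time: 18.75
tool_pos: [529.3, -51.3, 12.9]
tcp_rot: [-2.42, 1.571, -2.42]
contact_force: [-0.2, -1.1, -0.8]
grip_width: 22.3
```

send_rows(
  series="-1 -0.6 0 0 0; -1 -1.8 0 0 0; -1 -3 0 0 0; -1 -4 0 0 0; -1 -4 0 0 0; -1 -4 0 0 0",
)

```text
time: 19.5
tool_pos: [528.7, -51.1, 132.0]
tcp_rot: [2.996, 1.569, 2.996]
contact_force: [-0.1, -0.3, -0.4]
grip_width: 21.6
```

```bash
python3 - <<'E'
from h import *
need([460,298,100],0)
p=snap('wrist','w12')
p=capture('side'); c=np.round(proj(p,[520,-50,130])).astype(int)
im=cv2.cvtColor(p['pixels'],cv2.COLOR_RGB2BGR)[c[1]-50:c[1]+50,c[0]-60:c[0]+60]; cv2.imwrite('pics/z12.png',cv2.resize(im,None,fx=6,fy=6,interpolation=cv2.INTER_CUBIC))
for n in ('pan','vial_mid'):
    for r in place_of(p,n)[:1]: print(n,np.round(r['point'],1),round(r['score'],2))
p=capture('scene')
for n in ('pan',):
    for r in place_of(p,n)[:1]: print(n,np.round(r['point'],1),round(r['score'],2))
E
```

```text
pos [528.7 -51.1 132. ] zyaw 0.01 rows xyz [ 1.074 11.638 -2.287] turn 0.001 joints [-0.24  0.45  1.64 -0.    1.05 -0.24] t 19.5 w 21.585843219500042
pan [458.8 298.   39.4] 0.7
vial_mid [529.6 -53.5 146.2] 0.43
pan [462.4 296.6  42.4] 0.85
```

View pics/w12.png

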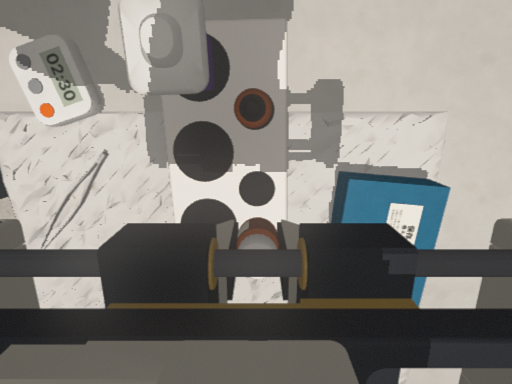

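View pics/z12.png

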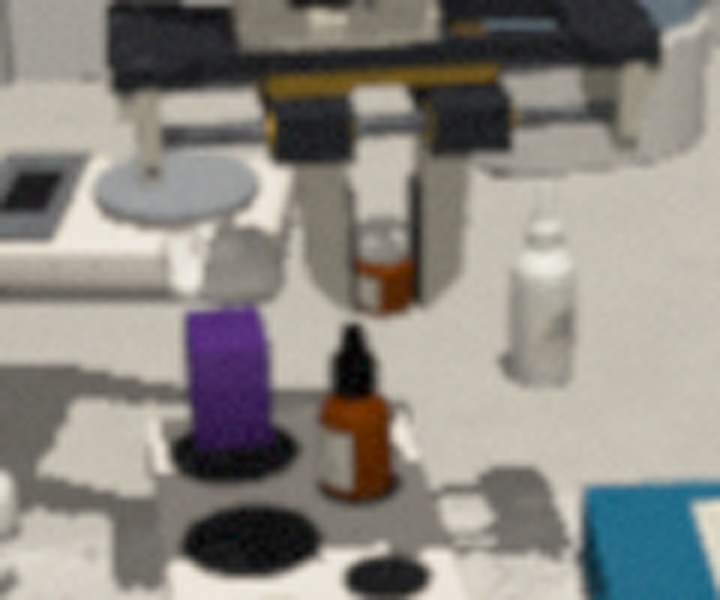

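send_rows(
  series="-1 -1.2 0 0 0; -1 -1.6 1.2 -0.2 0; -1 -1.6 3 -0.6 0; -1 -1.6 4.8 -1 0; -1 -1.6 6.6 -1.3 0; -1 -1.6 8.4 -1.7 0; -1 -1.6 10.2 -2 0; -1 -1.6 11.64 -2.28 0",
)

```text
time: 20.8
tool_pos: [460.2, 299.9, 180.6]
tcp_rot: [-2.67, 1.57, -2.669]
contact_force: [0.3, 0.7, -0.6]
grip_width: 22.4
```

send_rows(
  series="-1 0 0 0 0; -1 0 0 0 0; -1 0 0 0 0",
)

```text
time: 21.18
tool_pos: [461.2, 296.8, 180.8]
tcp_rot: [-2.058, 1.57, -2.06]
contact_force: [-0.2, -0.8, -0.5]
grip_width: 21.9
```

```bash
python3 - <<'E'
from h import *
need([461,297.5,43.5],0)
p=snap('wrist','w13')
for n in ('pan','vial_mid'):
    for r in place_of(p,n)[:1]: print(n,np.round(r['point'],1),round(r['score'],2))
# ellipse of pan
for c in ('wrist','scene','side'):
    p=capture(c); 
    r=place_of(p,'pan'); print(c,[(np.round(x['point'],1),round(x['score'],2)) for x in r[:1]])
    im=cv2.cvtColor(p['pixels'],cv2.COLOR_RGB2BGR).copy(); circ(p,im,(461,297.5),88,40,(0,0,255))
    q=np.round(proj(p,(461,297.5,40))).astype(int); h=90 if c=='wrist' else 35
    x0=max(q[0]-h,0);y0=max(q[1]-h,0)
    cv2.imwrite(f'pics/p_{c}.png',cv2.resize(im[y0:y0+2*h,x0:x0+2*h],(400,400),interpolation=cv2.INTER_CUBIC))
cv2.imwrite('pics/p.png',np.hstack([cv2.imread('pics/p_wrist.png'),cv2.imread('pics/p_scene.png')]))
E
```

```text
pos [461.2 296.8 180.8] zyaw -0.08 rows xyz [ 4.576  0.026 -0.007] turn -0.016 joints [ 0.43  0.42  1.53 -0.    1.19  0.43] t 21.175 w 21.931222588597524
pan [465.  295.9  37.4] 0.61
vial_mid [463.2 298.2 198.3] 0.71
wrist [(array([466.6, 296.2,  38.2]), 0.64)]
scene [(array([461.3, 299.8,  44.6]), 0.91)]
side [(array([457.9, 295. ,  41.4]), 0.94)]
```

View pics/w13.png

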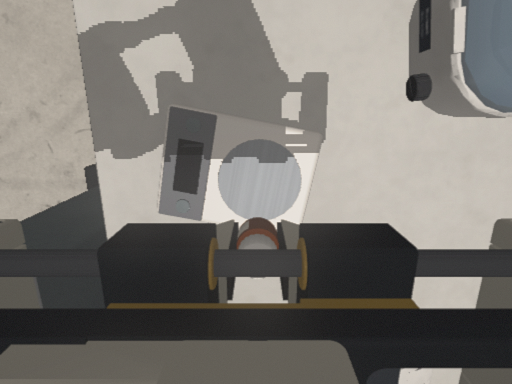

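View pics/p.png

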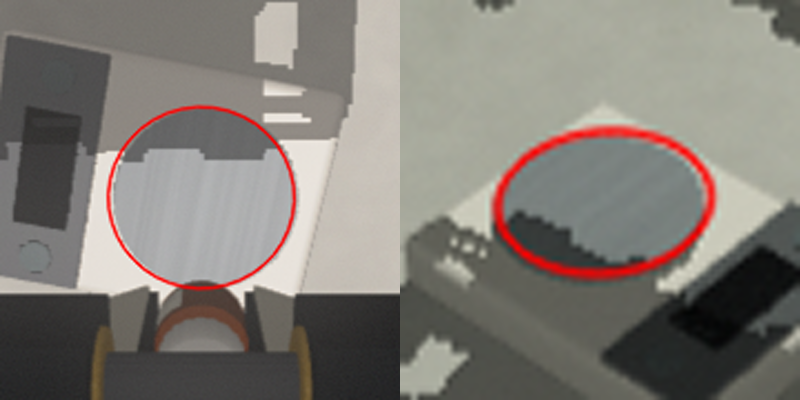

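View pics/p_side.png

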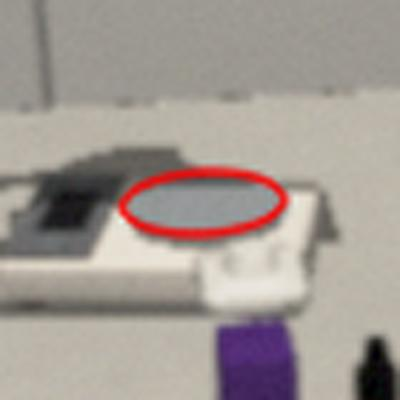

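send_rows(
  series="-1 1.5 0.02 0.02 0; -1 3 0.02 0.02 0; -1 4 0.02 0.02 0; -1 4.4 0.02 0.02 0; -1 4.56 0.02 0.02 0; -1 4.56 0.02 0.02 0; -1 4.56 0.02 0.02 0",
)

```text
time: 22.5
tool_pos: [462.2, 298.9, 45.2]
tcp_rot: [0.387, 1.569, 0.387]
contact_force: [-0.0, -1.1, -0.4]
grip_width: 21.7
```

```bash
python3 - <<'E'
from h import *
need([462,297.5,43],0)
p=snap('scene','x')
for c in ('side','scene'):
    p=capture(c)
    im=cv2.cvtColor(p['pixels'],cv2.COLOR_RGB2BGR); q=np.round(proj(p,(461,297.5,50))).astype(int); h=35
    cv2.imwrite(f'pics/p_{c}.png',cv2.resize(im[q[1]-h:q[1]+h,q[0]-h:q[0]+h],(400,400),interpolation=cv2.INTER_CUBIC))
cv2.imwrite('pics/p2.png',np.hstack([cv2.imread('pics/p_side.png'),cv2.imread('pics/p_scene.png')]))
E
```

```text
pos [462.2 298.9  45.2] zyaw 0.01 rows xyz [ 0.074 -0.046 -0.006] turn 0.002 joints [ 0.43  0.59  1.67 -0.    0.87  0.43] t 22.5 w 21.72711107652161
```

View pics/p2.png

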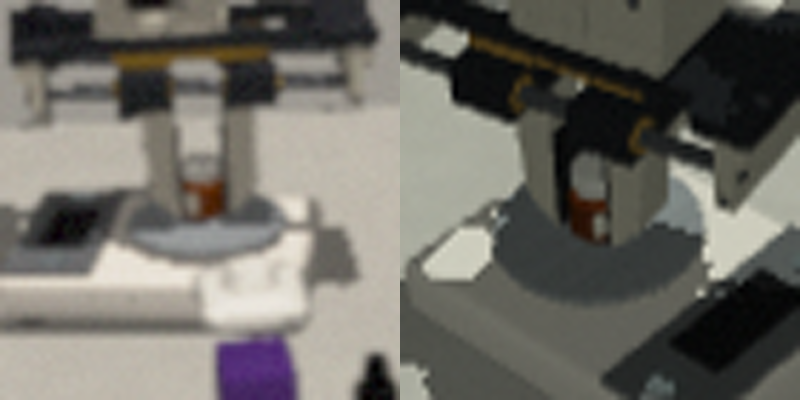

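send_rows(
  series="-1 0.03 -0.03 0 0; -1 0.06 -0.03 0 0; -1 0.06 -0.03 0 0",
)

```text
time: 23.02
tool_pos: [461.6, 297.6, 42.9]
tcp_rot: [-0.102, 1.57, -0.102]
contact_force: [-1.4, -2.5, 5.2]
grip_width: 22.1
```

Light contact (about 5 N). Release and rise.

send_rows(
  series="-0.4 0 0 0 0; -0.2 0 0 0 0; 0 0 0 0 0; 0 0 0 0 0; 0 -0.4 0 0 0; 0 -1.5 0 0 0; 0 -3 0 0 0; 0 -4.5 0 0 0",
)

```text
time: 24.02
tool_pos: [461.4, 297.6, 179.5]
tcp_rot: [0.252, 1.57, 0.252]
contact_force: [1.9, 0.4, 0.2]
grip_width: 46.1
```

```bash
python3 - <<'E'
from h import *
need([525.1,-290.8,200],0)
for c in ('side','scene','wrist'):
    p=capture(c)
    for n in ('vial_mid','pan'):
        for r in place_of(p,n)[:1]: print(c,n,np.round(r['point'],1),round(r['score'],2))
    im=cv2.cvtColor(p['pixels'],cv2.COLOR_RGB2BGR); q=np.round(proj(p,(461,297.5,50))).astype(int); h=35 if c!='wrist' else 80
    cv2.imwrite(f'pics/p_{c}.png',cv2.resize(im[q[1]-h:q[1]+h,q[0]-h:q[0]+h],(390,390),interpolation=cv2.INTER_CUBIC))
cv2.imwrite('pics/p3.png',np.hstack([cv2.imread('pics/p_scene.png'),cv2.imread('pics/p_wrist.png')]))
E
```

```text
pos [461.4 297.6 179.5] zyaw 0.01 rows xyz [ -0.686 -19.613   2.121] turn 0.001 joints [ 0.43  0.43  1.53 -0.    1.18  0.43] t 24.025 w 46.109182191959114
side vial_mid [462.  294.8  57.6] 0.41
side pan [458.9 296.   41.5] 0.62
scene vial_mid [459.8 297.1  57.9] 0.48
scene pan [457.  298.3  45.2] 0.69
wrist vial_mid [464.5 297.2  56.4] 0.98
wrist pan [467.4 294.5  35.8] 0.61
```

View pics/p3.png

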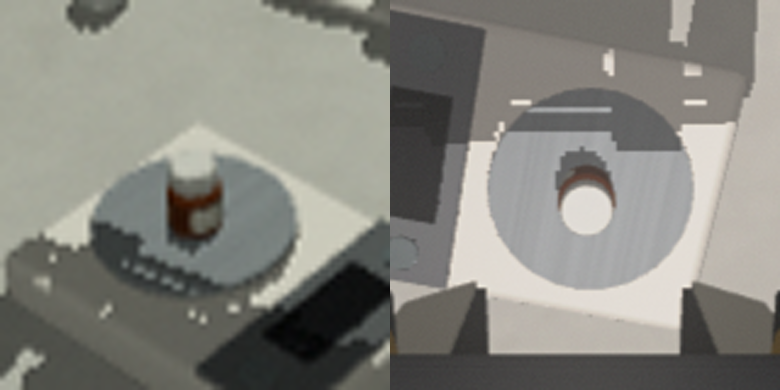

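send_rows(
  series="0.4 0 -2 0.2 0; 0.4 0 -4 0.4 0; 0.4 0 -6 0.6 0; 0.4 0 -8 0.8 0; 0.4 0 -10 1.1 0; 0.4 0 -12 1.3 0; 0.4 0 -13 1.4 0; 0.4 0 -14 1.5 0",
)

```text
time: 25.48
tool_pos: [506.2, -123.8, 176.5]
tcp_rot: [2.76, 1.569, 2.759]
contact_force: [0.7, -0.2, 0.5]
grip_width: 64.0
```

```bash
python3 - <<'E'
from h import *
need([525.1,-290.8,180],0)
E
```

```text
pos [ 506.2 -123.8  176.5] zyaw -0.06 rows xyz [-0.123 -5.565  0.637] turn -0.012 joints [-0.39  0.38  1.61 -0.    1.15 -0.39] t 25.475 w 63.95256293446911
```

send_rows(
  series="0.4 0 -1.8 0.2 0; 0.4 0 -3.6 0.4 0; 0.4 0 -5.5 0.63 0; 0.4 0 -5.5 0.63 0; 0.4 0 -5.5 0.63 0; 0.4 0 -5.5 0.63 0",
)

```text
time: 26.22
tool_pos: [525.4, -286.0, 177.1]
tcp_rot: [2.348, 1.57, 2.349]
contact_force: [-0.2, 0.2, -0.4]
grip_width: 64.5
```

```bash
python3 - <<'E'
from h import *
need([525.1,-290.8,49],0)
p=snap('wrist','w15')
for n in ('bottle_mid','packet_mid'):
    for r in place_of(p,n)[:1]: print(n,np.round(r['point'],1),round(r['score'],2))
E
```

```text
pos [ 525.4 -286.   177.1] zyaw 0.08 rows xyz [ 4.27  -0.162 -0.008] turn 0.015 joints [-0.63  0.52  1.39  0.    1.24 -0.63] t 26.225 w 64.53636690816217
bottle_mid [ 524.7 -290.    53.3] 0.61
packet_mid [ 409.6 -290.1   43.6] 0.76
```

View pics/w15.png

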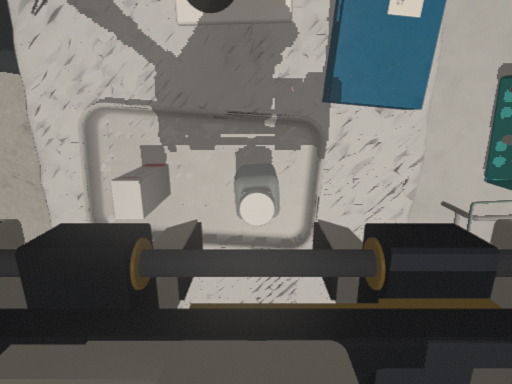

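send_rows(
  series="0.4 1.5 -0.12 -0.01 0; 0.4 3 -0.12 -0.01 0; 0.4 3.9 -0.12 -0.01 0; 0.4 4.25 -0.12 -0.01 0; 0.4 4.25 -0.12 -0.01 0; 0.4 4.25 -0.12 -0.01 0; 0.4 4.25 -0.12 -0.01 0",
)

```text
time: 27.25
tool_pos: [525.8, -291.4, 51.1]
tcp_rot: [-0.663, 1.568, -0.663]
contact_force: [0.7, -0.1, 0.5]
grip_width: 64.4
```

send_rows(
  series="0.2 0.03 0.01 -0.01 0; -0.2 0.03 0.01 -0.01 0; -1 0.03 0.01 -0.01 0; -1 0.03 0.01 -0.01 0; -1 0.03 0.01 -0.01 0; -1 0.03 0.01 -0.01 0",
)

```text
time: 28.0
tool_pos: [524.9, -290.7, 49.0]
tcp_rot: [-0.965, 1.571, -0.965]
contact_force: [1.0, 0.5, 1.1]
grip_width: 41.9
```

send_rows(
  series="-1 -0.6 0 0 0; -1 -1.6 0 0 0; -1 -2.4 0 0 0; -1 -2.4 1.6 -0.3 0; -1 -2.4 3.4 -0.6 0; -1 -2.4 5.2 -0.95 0; -1 -2.4 6.8 -1.3 0; -1 -2.4 8.2 -1.62 0",
)

```text
time: 29.0
tool_pos: [475.5, -43.0, 120.9]
tcp_rot: [3.107, 1.571, 3.108]
contact_force: [0.9, 0.2, -0.8]
grip_width: 42.0
```

```bash
python3 - <<'E'
from h import *
need([476.4,-13.8,58],0)
E
```

```text
pos [475.5 -43.  120.9] zyaw 0.03 rows xyz [2.095 0.973 0.03 ] turn 0.006 joints [-0.25  0.38  1.8  -0.    0.96 -0.25] t 29.0 w 41.967665366044436
```

send_rows(
  series="-1 0 0.5 0.03 0; -1 0 0.95 0.03 0; -1 0 0.95 0.03 0; -1 0 0.95 0.03 0; -1 0 0.95 0.03 0",
)

```text
time: 29.62
tool_pos: [477.2, -17.0, 120.8]
tcp_rot: [-2.058, 1.571, -2.059]
contact_force: [0.2, 0.7, -1.1]
grip_width: 41.9
```

```bash
python3 - <<'E'
from h import *
need([476.4,-13.8,57.5],0)
p=snap('wrist','w16')
E
```

```text
pos [477.2 -17.  120.8] zyaw -0.06 rows xyz [ 2.11   0.106 -0.028] turn -0.012 joints [-0.2   0.38  1.8  -0.    0.96 -0.19] t 29.625 w 41.86640846318738
```

View pics/w16.png

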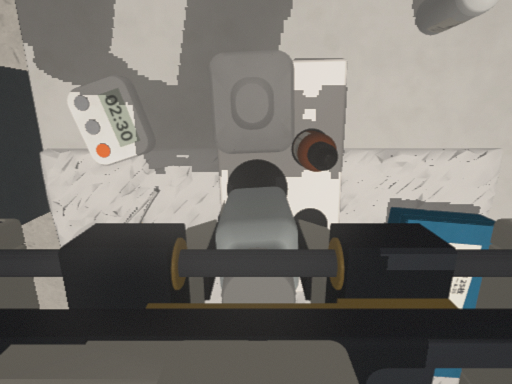

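send_rows(
  series="-1 1 0.07 -0.02 0; -1 1.6 0.07 -0.02 0; -1 1.9 0.07 -0.02 0; -1 2.05 0.07 -0.02 0; -1 2.05 0.07 -0.02 0; -1 2.05 0.07 -0.02 0; -1 2.05 0.07 -0.02 0; -1 2.05 0.07 -0.02 0",
)

```text
time: 30.68
tool_pos: [476.7, -14.1, 59.7]
tcp_rot: [-0.373, 1.57, -0.372]
contact_force: [0.1, -0.8, -1.0]
grip_width: 42.0
```

send_rows(
  series="-1 0.04 0 0 0; -1 0.08 0 0 0; -1 0.08 0 0 0",
)

```text
time: 31.05
tool_pos: [476.6, -14.1, 57.4]
tcp_rot: [-0.56, 1.57, -0.56]
contact_force: [-1.5, 0.9, 4.0]
grip_width: 42.1
```

send_rows(
  series="0 0 0 0 0; 0.3 0 0 0 0; 0.3 0 0 0 0; 0.3 -0.4 0 0 0; 0.3 -1.5 0 0 0; 0.3 -3 0 0 0; 0.3 -4 0 0 0; 0.3 -4 0 0 0",
)

```text
time: 32.05
tool_pos: [478.0, -14.3, 180.0]
tcp_rot: [-0.201, 1.565, -0.201]
contact_force: [0.2, 0.3, -0.9]
grip_width: 59.5
```

```bash
python3 - <<'E'
from h import *
need([410.1,-291.1,170],0)
p=snap('wrist','w17')
for c in ('wrist','side'):
  p=capture(c)
  for n in ('bottle_mid','packet_mid','jar_mid','oil_mid'):
    for r in place_of(p,n)[:1]: print(n,np.round(r['point'],1),round(r['score'],2))
E
```

```text
pos [478.  -14.3 180. ] zyaw 0.01 rows xyz [ 0.33  -9.226 -2.266] turn 0.001 joints [-0.19  0.3   1.73 -0.    1.11 -0.19] t 32.05 w 59.52478514919625
bottle_mid [477.1 -14.9  60.2] 0.81
oil_mid [524.2  22.7  49.3] 0.56
bottle_mid [477.4 -14.6  61.6] 0.67
packet_mid [ 409.  -291.3   45.6] 0.88
jar_mid [473.3  59.9  65. ] 0.61
oil_mid [525.5  22.   51. ] 0.83
```

View pics/w17.png

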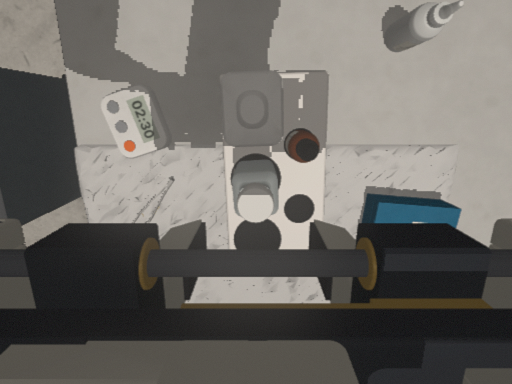

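Bottle is back on its pad (cap at about col 256, row 205). On to the packet.

send_rows(
  series="0.2 0 -1.8 -0.4 0; 0.2 0 -3.6 -0.9 0; 0.2 0 -5.5 -1.35 0; 0.2 0 -7.3 -1.8 0; 0.2 0 -9.2 -2.26 0; 0.2 0 -9.2 -2.26 0; 0.2 0 -9.2 -2.26 0; 0.2 0 -9.2 -2.26 0",
)

```text
time: 33.6
tool_pos: [409.1, -288.7, 177.0]
tcp_rot: [2.031, 1.57, 2.033]
contact_force: [0.7, -0.0, -0.7]
grip_width: 55.1
```

```bash
python3 - <<'E'
from h import *
need([410.1,-291.1,44.5],0)
p=snap('wrist','w18')
for n in ('packet_mid',):
    for r in place_of(p,n)[:1]: print(n,np.round(r['point'],1),round(r['score'],2))
E
```

```text
pos [ 409.1 -288.7  177. ] zyaw 0.11 rows xyz [ 4.417 -0.082  0.034] turn 0.021 joints [-0.77  0.35  1.67  0.    1.13 -0.77] t 33.6 w 55.14457886808281
packet_mid [ 407.6 -292.3   43.4] 0.95
```

View pics/w18.png

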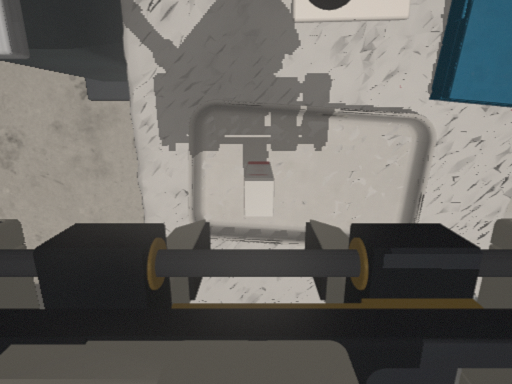

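send_rows(
  series="0.2 1.5 -0.04 0.03 0; 0.2 3 -0.04 0.03 0; 0.2 4 -0.04 0.03 0; 0.2 4.43 -0.04 0.03 0; 0.2 4.43 -0.04 0.03 0; 0.2 4.43 -0.04 0.03 0; 0.2 4.43 -0.04 0.03 0",
)

```text
time: 34.58
tool_pos: [410.3, -291.8, 45.3]
tcp_rot: [-0.793, 1.568, -0.793]
contact_force: [0.3, -0.1, -0.0]
grip_width: 55.2
```

send_rows(
  series="0 0.03 0.02 0 0; -0.4 0.03 0.02 0 0; -1 0.03 0.02 0 0; -1 0.03 0.02 0 0; -1 0.03 0.02 0 0; -1 0.03 0.02 0 0",
)

```text
time: 35.33
tool_pos: [409.6, -290.7, 43.2]
tcp_rot: [-2.842, 1.571, -2.842]
contact_force: [-0.5, -0.1, 0.2]
grip_width: 25.9
```

```bash
python3 - <<'E'
from h import *
need([478.1,-90.6,120],0)
E
```

```text
pos [ 409.6 -290.7   43.2] zyaw 0.01 rows xyz [-2.56   6.669  2.283] turn 0.001 joints [-0.77  0.53  1.81 -0.    0.8  -0.77] t 35.325 w 25.85392907922195
```

send_rows(
  series="-1 -0.6 0 0 0; -1 -1.6 0 0 0; -1 -2.5 0.8 0.3 0; -1 -2.5 2.3 0.8 0; -1 -2.5 3.8 1.3 0; -1 -2.5 5.3 1.8 0; -1 -2.5 6.66 2.28 0; -1 -2.5 6.66 2.28 0",
)

```text
time: 36.33
tool_pos: [478.5, -88.5, 118.2]
tcp_rot: [1.458, 1.57, 1.462]
contact_force: [0.1, -1.0, 0.4]
grip_width: 26.4
```

send_rows(
  series="-1 0 0 0 0; -1 0 0 0 0; -1 0 0 0 0",
)

```text
time: 36.7
tool_pos: [477.8, -91.8, 118.2]
tcp_rot: [-2.05, 1.571, -2.051]
contact_force: [0.8, 0.1, -0.1]
grip_width: 26.0
```

```bash
python3 - <<'E'
from h import *
need([478.1,-90.3,51.7],0)
p=snap('wrist','w19')
E
```

```text
pos [477.8 -91.8 118.2] zyaw -0.09 rows xyz [2.217 0.05  0.01 ] turn -0.017 joints [-0.35  0.39  1.78 -0.    0.97 -0.35] t 36.7 w 25.96137353102687
```

View pics/w19.png

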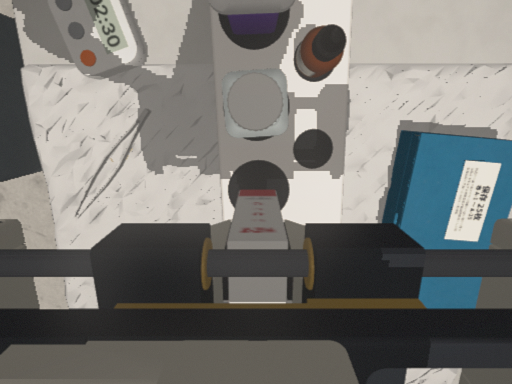

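send_rows(
  series="-1 1 0.03 0.01 0; -1 1.7 0.03 0.01 0; -1 2.1 0.03 0.01 0; -1 2.18 0.03 0.01 0; -1 2.18 0.03 0.01 0; -1 2.18 0.03 0.01 0; -1 2.18 0.03 0.01 0",
)

```text
time: 37.62
tool_pos: [478.7, -90.1, 53.4]
tcp_rot: [-0.421, 1.57, -0.421]
contact_force: [-0.5, -0.6, -0.7]
grip_width: 25.9
```

send_rows(
  series="-1 0 0 0 0; -1 0.02 0 0 0; -1 0.02 0 0 0",
)

```text
time: 38.0
tool_pos: [478.3, -90.0, 52.2]
tcp_rot: [-2.775, 1.571, -2.775]
contact_force: [0.6, 0.0, -0.9]
grip_width: 26.1
```

send_rows(
  series="-1 0.02 0 0 0; -1 0.03 0 0 0; -0.4 0.03 0 0 0; 0 0.03 0 0 0; 0 0.03 0 0 0; 0 -0.4 0 0 0; 0 -1.5 0 0 0; 0 -3 0 0 0",
)

```text
time: 39.0
tool_pos: [477.8, -89.8, 143.3]
tcp_rot: [2.83, 1.569, 2.83]
contact_force: [0.7, -0.3, -0.1]
grip_width: 46.2
```

send_rows(
  series="0 -1.5 0 0 0; 0 -3 0 0 0; 0 -4 0 0 0; 0 -4 0 0 0; 0 -4 0 0 0",
)

```text
time: 39.62
tool_pos: [477.8, -89.8, 261.8]
tcp_rot: [2.937, 1.57, 2.937]
contact_force: [0.2, -0.0, -0.2]
grip_width: 46.1
```

```bash
python3 - <<'E'
from h import *
p=snap('wrist','w20'); p2=snap('side','s20'); p3=snap('scene','c20')
for q in (p,p2,p3):
  for n in ('bottle_mid','packet_mid','jar_mid','oil_mid','vial_mid','pan','squeezer_mid'):
    for r in place_of(q,n)[:1]: print(n,np.round(r['point'],1),round(r['score'],2))
need([480,-40,300])
E
```

```text
bottle_mid [478.3 -17.5  59.5] 0.72
packet_mid [477.2 -87.5  50.9] 0.78
oil_mid [522.   24.8  48.5] 0.98
squeezer_mid [478.5 -11.8  62.4] 0.23
bottle_mid [470.6 -17.   61.4] 0.95
packet_mid [475.3 -89.8  53.5] 0.74
oil_mid [524.7  28.3  51.1] 0.53
vial_mid [475.5 -15.5  62. ] 0.73
pan [458.2 295.3  41.2] 0.58
squeezer_mid [620.3 135.8  42.2] 0.75
bottle_mid [475.7 -18.2  64.6] 0.91
packet_mid [477.  -89.1  54. ] 0.49
jar_mid [477.2 -16.4  61.5] 0.73
oil_mid [475.5 -94.8  50.6] 0.74
vial_mid [461.6 295.6  55.6] 0.43
pan [461.8 298.9  43. ] 0.55
squeezer_mid [629.  127.2  42.2] 0.83
pos [478.3 -90.  262.2] zyaw 0.01 rows xyz [-1.26   1.666  0.056] turn 0.0 joints [-0.34  0.24  1.56 -0.    1.34 -0.34] t 40.825 w 46.12096722497365
```

View pics/w20.png

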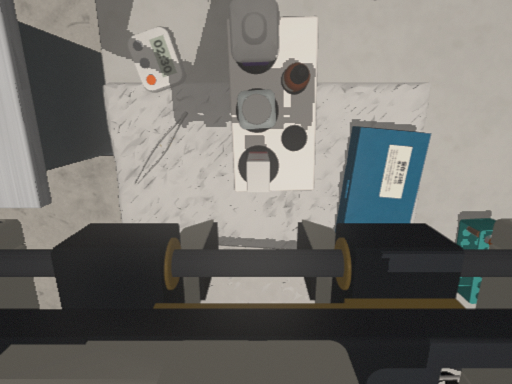

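View pics/s20.png

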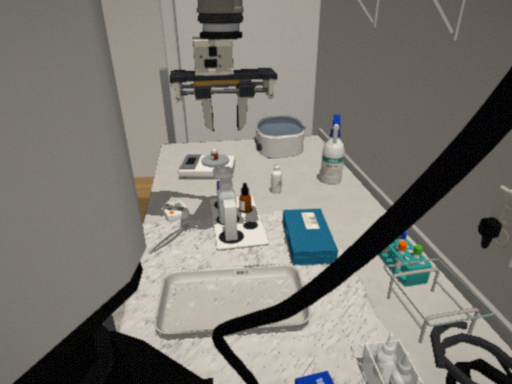

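The pictures show the bottle and packet upright on their pads (wrist view, about (257,108) and (258,170)), the jar and oil bottle undisturbed, and the vial on the pan (side view, about (214,155)). The gripper hangs clear. Handing in.

```bash
python3 -c "
from plant import *
print(close_job())"
```

```text
the job is handed in; nothing more can be done
None
```

I carried out the whole task and handed it in at about 41 s; no verdict was reported.

**What I did:**
- The vial stood behind the gap between the packet and the bottle, so those were the two front things to move.
- I stood both in the tray, then set the vial on the pan.
- I put the bottle and packet back at the arm poses where I first gripped them, with measured differences of about 1 mm or less.

**Last checks:**
- **Front things:** The bottle and packet show upright on their pads, with all readings within 15 mm of their first ones (largest differences about 6 mm for the bottle and 5 mm for the packet). The last pictures show the jar in place. The network's last good jar reading, taken before the packet went back, was about (473, 60), unchanged from the start.
- **Vial:** It stands upright on the pan. The network put it within about 4 mm of the pan centre in the scene and side pictures.
- **Bystanders:** The oil bottle and the slim dropper bottle read unchanged to within the networks' scatter (up to about 7 mm).
- **Contact:** The gripper hung clear about 260 mm up. Contact forces I saw stayed near 5 N.

**What disagreed:**
- In the last side picture the network reported the vial at the bottle's place. In the last scene picture it reported the jar at the bottle's place and the oil bottle near the packet's. I took these as mix-ups, because the pictures show otherwise.
- The wrist picture put the pan centre about 5–10 mm further out in x than the other two cameras. The drawn pan outline agreed with x of about 461–462, so I used that.

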